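# Brush out the leaked place of an angle rotor

## Robot

A 6-joint arm with a two-finger parallel gripper is mounted at the origin on a cart in front of the work surface, level with it; the furniture and walls round the work are solid. World frame = base frame: x ahead of the robot, y to its left, z up, the work surface at z = 0. Lengths are in m, angles in rad, forces in N, time in s.
With the tool pointing down it reaches from about 0.3 to 0.875 m from the base axis. Payload 6.4 kg.
Tool frame: the origin (TCP) lies midway between the tips of the shut fingers; the grasp point (between the pads) lies 19 mm behind it; z points along the fingers, y is the line along which they close (so a half turn about z gives the same grasp; the last joint's range is limited). The gripper opens to 88 mm and grips with 3 to 60 N. Pads are 18 mm wide; open, the fingers measure 123 mm over their backs; the gripper's body (75 mm by 187 mm) begins 45 mm behind the grasp point.
Start: joints at [-1.546, 0.181, 1.607, -0, 1.354, -0.206], TCP at [0.132, -0.56, 0.239] pointing down, gripper open.
Joint ranges: [-2.99, 2.99], [-0.89, 2.07], [0.3, 2.58], [-1.14, 4.28], [0, 2.63], [-3.12, 3.12]. Speed limits (rad/s): [2.57, 2.57, 3.01, 3.14, 3.14, 3.14].

## Interface

Orientations are given as a rotation vector (axis times angle).
In Python, from plant import r gives the robot as it stands.
- The arm moves only by the shell command python3 jog.py 'ROWS' [FORCE]. ROWS is rows parted by semicolons, their numbers by spaces, 1 to 20 of them, each of 7 numbers: dx, dy, dz in m, then a rotation vector rx, ry, rz in rad, then the finger opening in m; each row is the pose to reach, as a shift and turn from the pose commanded when the command began, along the tool's axes at that moment; what a row does not reach only later rows make up. A row lasts 1/12 s, in which the tool goes at most 0.0417 m and 0.125 rad, less where a joint would pass 70% of its speed; a pose out of reach is approached as far as the arm can. The fingers move at their own pace and stop on an object; FORCE is the grip in N (left out, the last holds). Time passes only in rows, so rows that do not move let the fingers close. It prints the time, the measured TCP pose, the force, the opening and the grip force at its end.
- r.sense(): the state, without advancing time (a new reading comes with each control period).
- r.read_camera(name): name is "scene" or "side" or "wrist"; returns the picture (480x640x3 uint8, red, green, blue); there is no depth.
- r.get_calibration(name): a dict with "intrinsics" (3x3 intrinsics, pixels), "rvec" (rotation vector, rad) and "tvec" (3), from world to camera coordinates, as OpenCV has them. Camera axes: x right, y down, z forward; pixel columns grow to the right and rows downward; lengths in m; the calibration is good to about 2 mm. A picture is of the moment at which its call begins: read the wrist's pose just before it. get_calibration takes no time and is no camera call; for the wrist camera it gives the pose at the moment of the call.
- r.close_job(): hands the job in; it is judged then, once.
The state is a dict: "clock": time; "q": joint angles; "dq": joint speeds; "joint_efforts": joint torques, N m; "tool_pos": TCP position; "tcp_rot": TCP orientation; "wrist_force": force on the tool from outside, world axes, zero at the start; "torque": the same for the moment, N m; "grip_width": finger opening in m; "grasp_force": force on a finger pad.
Only numpy, scipy, OpenCV 4.12 (cv2) and the standard library are available. Lean on these libraries where they do the work, as an engineer would, in place of code of your own. Each camera call takes 0.05 s, during which the arm holds its last target. There are 200 camera calls.

## Task

A tube leaked in the one empty place of the centrifuge rotor on the bench. Take the tube brush from its hanger and scrub that cavity with three full strokes, each right down to the bottom and then most of the way up again, without ramming the brush into the metal. Then hang the brush back in the fork of its hanger, upright and let go, and leave the other things on the bench where they are.

Things in the scene. Friction and masses are not known exactly. Their poses are not given: they have to be found in the camera images.
- cavity: The empty place of the rotor: a steel-lined round bore, 32 mm in diameter, 75 mm deep to its flat floor, its thin rim 1.5 mm proud. Origin at the centre of the floor; z points up along the bore and out of the mouth (mouth at z = 75 mm in this frame, 97 mm above the bench) and leans 30 degrees from vertical, over the rotor's middle. It cannot move.
- rotor: Grey fixed-angle centrifuge rotor, 192 mm across, 112 mm high, fixed. Origin under its middle on the bench. Four places at 90 degrees: the empty cavity on its own +x side, the others each closed by a 33 mm blue tube cap, at most 125 mm above the bench. A tall instrument behind the bench strip has its flat front at x = 0.58 m, y from -0.2 to 0.38 m: keep the gripper and arm in front of it.
- hanger: Brush hanger, fixed to the bench: dark foot 110 x 84 mm, thin steel post, and at the top a flat steel fork open towards its own -x. Origin on the bench straight below the place where the brush hangs; the post stands 50 mm from there to +x. A shallow steel dish lies on the foot under the brush (rim 19 mm above the bench). Nothing stands above the fork.
- fork_seat (a point): Middle of the place in the fork where the underside of the brush's collar rests, on the fork's upper face, 170 mm above the bench. The slot is 13 mm wide; the prongs reach 19 mm in front of the seat and carry round stop bars 4 mm high, 17 mm in front of the seat.
- brush: Tube brush, 213 mm long, about 70 g. Origin at the bristle end, z towards the handle. White bristle head 0 to 70 mm, 30 mm across; its stiff core is 20 mm across, the bristles give way. Wire stem 7 mm thick to 140 mm; blue collar 26 mm across, 140 to 145 mm; round blue handle 16 mm thick to 213 mm. It starts hanging upright in the fork by its collar: lift it over the stop bars and draw it out.
- brush_tip (a point): The bristle end of the brush (its origin).
- brush_collar (a point): Centre of the underside of the brush's collar, 140 mm from the bristle end.
- beaker: Small glass beaker, 45 mm wide, 60 mm high, standing loose. Origin at its foot.
- septa_tin: Round tin with a green lid, 46 mm wide, 19 mm high, loose. Origin at its foot.
- timer: White bench timer, 62 x 62 x 16 mm, lying loose. Origin at its underside.
- vial_rack: White rack of small vials, 56 x 132 x 40 mm, loose. Origin at its underside.
- wash_bottle: White wash bottle with a red spout, 66 x 109 mm, 210 mm high, standing loose. Origin at its foot.
- label_rolls: Pair of paper label rolls, 122 mm wide, 27 mm high, lying loose. Origin at the underside.

How it is judged:
On the way, in this order (a step that is already met when the one before it is completed fails the run):
1. the brush is down at the bottom of the empty cavity (first stroke) (z of brush_tip in the frame of cavity below 0.01 m and distance between brush_tip and cavity below 0.015 m), for 0.05 s.
2. the brush is drawn most of the way up (z of brush_tip in the frame of cavity above 0.042 m), for 0.05 s.
3. the brush is at the bottom again (second stroke) (all of step 1), for 0.05 s.
4. the brush is drawn most of the way up again (z of brush_tip in the frame of cavity above 0.042 m), for 0.05 s.
5. the brush is at the bottom a third time (all of step 3), for 0.05 s.
At the end, for the whole second after the job is handed in: The brush hangs at rest in the fork, handle up and within 7 degrees of upright, its collar resting on the fork (within 4 mm in height) and within 8 mm of the seat's middle (horizontal distance between brush_collar and fork_seat below 0.008 m and z of brush_collar in the frame of hanger between 0.166 and 0.174 m and angle between brush's own z axis and vertical below 0.12 rad and height (world z) of brush_tip below 0.06 m and linear speed of brush below 0.03 m/s); the robot touches nothing.
It fails at once if the brush is rammed into the rotor (more than 50 N) (contact force between brush and rotor above 50 N).
It fails at once if a loose thing on the bench is moved more than 20 mm (distance of any of beaker, septa_tin, timer, vial_rack, wash_bottle, label_rolls from where it was at the start of the episode above 0.02 m).
It also fails if it takes over 61 s, if anything falls off the work surface, if the arm or the gripper's body presses on something with over 40 N, if the wrist force passes 120 N, or if a joint passes its speed limit or range.

## Working session

There is one attempt and no reset: what is moved stays moved. The work goes in short steps, Python scripts to look and compute and a shell command to move; the robot and the scene stay as the last step left them, time stands still between calls to the robot, and variables do not carry over. Pictures are saved under pics/ and viewed, at most 10 in all, crops included, and the job is handed in when it is done.

```bash
ls; mkdir -p pics; python3 - <<'E'
from plant import r
import cv2
for n in("scene","side"):
    cv2.imwrite(f"pics/{n}0.png",r.read_camera(n)[:,:,::-1])
    print(n,r.get_calibration(n))
s=r.sense();print(s)
E
```

```text
jog.py
pics
plant.py
scene {'intrinsics': array([[502.56148672,   0.        , 323.34870682],
       [  0.        , 502.56148672, 244.31661768],
       [  0.        ,   0.        ,   1.        ]]), 'rvec': array([ 0.67914866, -2.68980159,  1.07270683]), 'tvec': array([0.51205024, 0.17122051, 1.03770458])}
side {'intrinsics': array([[513.24839208,   0.        , 320.05007472],
       [  0.        , 513.24839208, 231.65557996],
       [  0.        ,   0.        ,   1.        ]]), 'rvec': array([ 0.22810224, -2.88983809,  1.10276167]), 'tvec': array([0.53536406, 0.02390804, 1.45197208])}
{'clock': 0.1, 'q': array([-1.54629351e+00,  1.81463829e-01,  1.60788041e+00, -9.39869329e-06,
        1.35379055e+00, -2.06324168e-01]), 'dq': array([-8.01260151e-05,  1.10800393e-03, -3.31009400e-03,  1.18301643e-04,
        7.18805084e-04,  6.57864092e-04]), 'joint_efforts': array([ 8.04983520e-04, -4.34816802e+01, -3.42693436e+01,  7.05278758e-02,
        3.40641942e-02, -4.24272287e-05]), 'tool_pos': array([ 0.13153897, -0.55927085,  0.23791521]), 'tcp_rot': array([-3.11916568e+00, -3.61603988e-01, -2.05460692e-04]), 'wrist_force': array([ 0.10909733, -0.66893643, -1.10025659]), 'torque': array([-0.04317805,  0.04590954,  0.01495938]), 'grasp_force': 0.0, 'grip_width': 0.08786721435007985}
```

View pics/scene0.png

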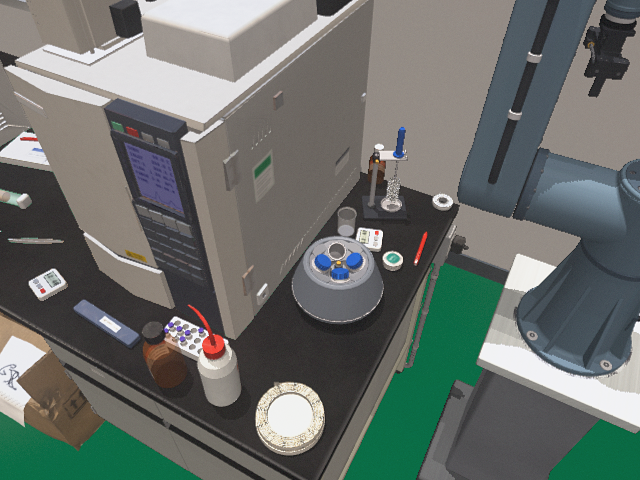

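View pics/side0.png

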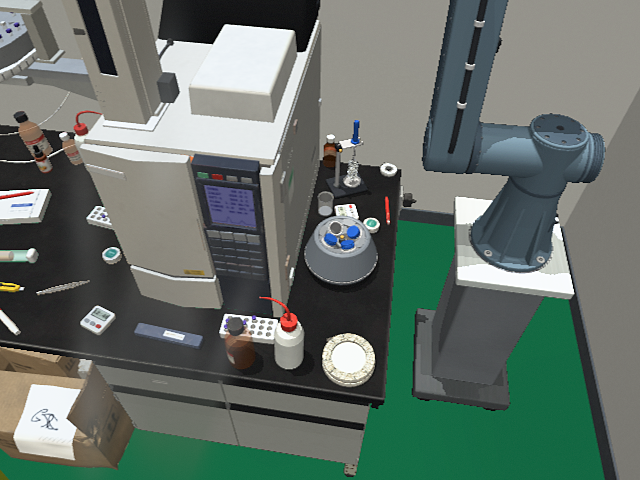

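Scene view: rotor around (338,285), empty cavity around (336,250), brush handle around (401,140), hanger foot around (385,207). I'll enlarge both areas.

```bash
python3 - <<'E'
import cv2,numpy as np
a=cv2.imread("pics/scene0.png");b=cv2.imread("pics/side0.png")
f=lambda im,x,y,w,h,k:cv2.resize(im[y:y+h,x:x+w],None,fx=k,fy=k,interpolation=cv2.INTER_CUBIC)
A=np.hstack([f(a,285,220,100,100,4),f(a,340,120,100,100,4)])
B=np.hstack([f(b,300,200,80,80,4),f(b,310,110,80,80,4)])
cv2.imwrite("pics/cA.png",A)
cv2.imwrite("pics/cB.png",cv2.resize(B,(800,400),interpolation=cv2.INTER_CUBIC))
E
```

```text
(no output)
```

View pics/cA.png

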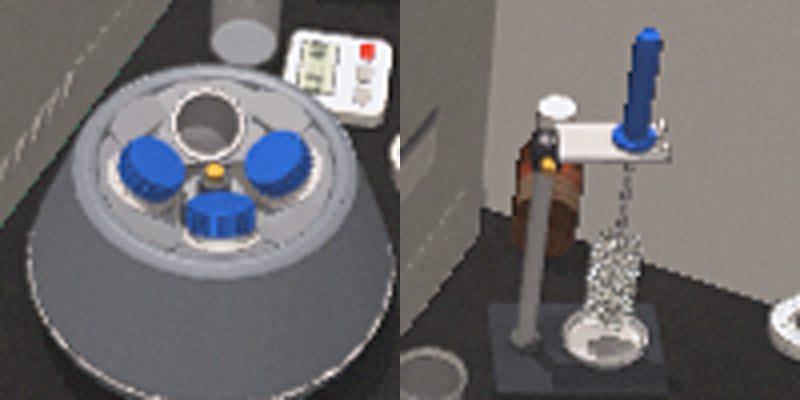

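View pics/cB.png

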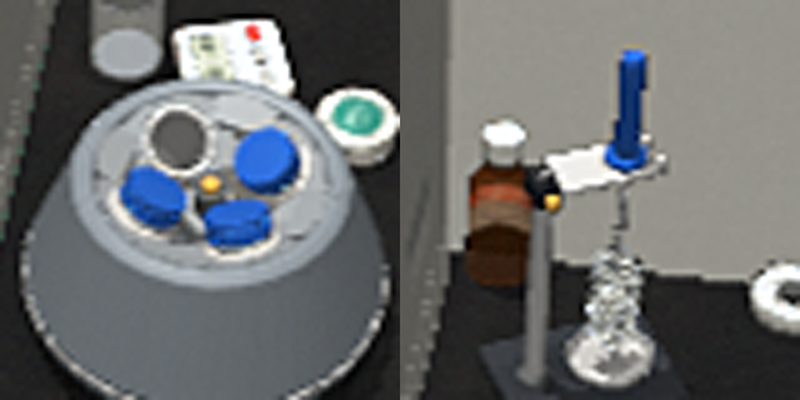

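Scene crop: cavity mouth centre at (337.0,251), knob (338.7,263), handle top (402,128), collar (398.5,154.5). Side crop: mouth (335.6,227.3), handle top (356,120.5), collar (355,141.7).

```bash
cat > h.py <<'E'
import numpy as np,cv2
from plant import r
def ray(n,uv,cal=None):
    c=cal or r.get_calibration(n);R=cv2.Rodrigues(c["rvec"])[0]
    d=R.T@np.linalg.inv(c["intrinsics"])@np.array([*uv,1.]);return -R.T@c["tvec"],d/np.linalg.norm(d)
def tri(*rays):
    P=[np.eye(3)-np.outer(d,d) for o,d in rays]
    x=np.linalg.solve(sum(P),sum(p@o for p,(o,d) in zip(P,rays)))
    return x,[np.linalg.norm(p@(x-o)) for p,(o,d) in zip(P,rays)]
def atz(ry,z): o,d=ry; return o+d*(z-o[2])/d[2]
def proj(n,X,cal=None):
    c=cal or r.get_calibration(n)
    return cv2.projectPoints(np.atleast_2d(np.float64(X)),c["rvec"],c["tvec"],c["intrinsics"],None)[0][:,0]
E
python3 - <<'E'
from h import *
np.set_printoptions(precision=4,suppress=True)
def c(k,x0,y0,X,Y): return ((X+.5)/k-.5+x0,(Y+.5)/k-.5+y0)
S=lambda X,Y:ray("scene",c(4,285,220,X,Y)); S2=lambda X,Y:ray("scene",c(4,340,120,X-400,Y))
D=lambda X,Y:ray("side",c(5,300,200,X,Y)); D2=lambda X,Y:ray("side",c(5,310,110,X-400,Y))
for n,a,b,z in [("mouth",S(208,124),D(180,138),.097),("knob",S(215,170),D(211,184),.115),("top",S2(649,33),D2(632,54),.243),("collar",S2(634,138),D2(627,160),.172),
 ("capL",S(150,170),D(154,195),.12),("capR",S(279,162),D(267,160),.12),("capB",S(221,214),D(238,222),.12),("post",S2(547,145),D2(545,190),.17),("postfoot",S2(524,338),D2(530,378),.01)]:
    print(n,*tri(a,b),atz(a,z),atz(b,z))
E
```

```text
mouth [0.4828 0.1271 0.1037] [np.float64(0.000836585189674628), np.float64(0.0008365851896747235)] [0.4851 0.1226 0.097 ] [0.4836 0.1199 0.097 ]
knob [0.4629 0.1594 0.1092] [np.float64(0.0003014845376179823), np.float64(0.00030148453761806625)] [0.4609 0.1636 0.115 ] [0.4625 0.1648 0.115 ]
top [ 0.4682 -0.1482  0.2441] [np.float64(0.0004152855040038293), np.float64(0.0004152855040041613)] [ 0.4687 -0.1491  0.243 ] [ 0.4683 -0.1504  0.243 ]
collar [ 0.4656 -0.1397  0.1792] [np.float64(0.0005769342013374434), np.float64(0.0005769342013375186)] [ 0.4687 -0.1502  0.172 ] [ 0.4661 -0.1479  0.172 ]
capL [0.4897 0.1779 0.1149] [np.float64(0.0008968620454805907), np.float64(0.000896862045480416)] [0.4872 0.183  0.12  ] [0.4895 0.1812 0.12  ]
capR [0.4364 0.1408 0.1116] [np.float64(7.305668707566696e-05), np.float64(7.305668707570315e-05)] [0.4336 0.1476 0.12  ] [0.4361 0.1484 0.12  ]
capB [0.4461 0.1862 0.1132] [np.float64(5.429788319819349e-05), np.float64(5.429788319827562e-05)] [0.4437 0.1915 0.12  ] [0.4458 0.1919 0.12  ]
post [ 0.5088 -0.1158  0.1726] [np.float64(0.0020121993040899035), np.float64(0.0020121993040899807)] [ 0.5106 -0.1224  0.17  ] [ 0.509  -0.1159  0.17  ]
postfoot [ 0.513  -0.1254  0.0172] [np.float64(0.000897017843027219), np.float64(0.0008970178430272023)] [ 0.516  -0.1342  0.01  ] [ 0.5136 -0.1317  0.01  ]
```

```bash
cat >> h.py <<'E'
from scipy.spatial.transform import Rotation as Ro
np.set_printoptions(precision=4,suppress=True)
def go(pos,R=None):
    "shift and turn in tool axes to reach TCP pos, rotation R; rows needed"
    s=r.sense();R0=Ro.from_rotvec(s["tcp_rot"]);d=R0.inv().apply(np.array(pos)-s["tool_pos"])
    w=(R0.inv()*R).as_rotvec() if R is not None else np.zeros(3)
    print("row",d,w,"rows",max(np.linalg.norm(d)/.0417,np.linalg.norm(w)/.125));return d,w
def down(yaw): # tool x at yaw, pointing down
    return Ro.from_euler("z",yaw)*Ro.from_rotvec([np.pi,0,0])
E
python3 - <<'E'
from h import *
s=r.sense();c=r.get_calibration("wrist");R=cv2.Rodrigues(c["rvec"])[0];R0=Ro.from_rotvec(s["tcp_rot"]).as_matrix()
print("cam pos in tool",R0.T@(-R.T@c["tvec"]-s["tool_pos"]));print("cam axes in tool\n",R0.T@R.T);print(R0,c["intrinsics"])
go([.42,-.17,.40],down(.23))
go([.40,.10,.40],down(.23))
E
```

```text
cam pos in tool [ 0.0778  0.0001 -0.1465]
cam axes in tool
 [[ 0.0007 -0.9542 -0.2992]
 [ 1.      0.0008 -0.    ]
 [ 0.0002 -0.2992  0.9542]]
[[ 0.9735  0.2288 -0.    ]
 [ 0.2288 -0.9735  0.0015]
 [ 0.0003 -0.0015 -1.    ]] [[372.829    0.     323.4866]
 [  0.     372.829  238.2737]
 [  0.       0.       1.    ]]
row [ 0.3699 -0.3132 -0.1615] [-0.0015 -0.0003  0.0008] rows 12.251663200277946
row [ 0.4122 -0.5806 -0.1611] [-0.0015 -0.0003  0.0008] rows 17.507323316598995
```

```bash
python3 jog.py '0.33 -0.315 -0.15 0 0 0 0.088;0.33 -0.315 -0.15 0 0 0 0.088;0.33 -0.315 -0.15 0 0 0 0.088;0.33 -0.315 -0.15 0 0 0 0.088;0.33 -0.315 -0.15 0 0 0 0.088;0.33 -0.315 -0.15 0 0 0 0.088;0.33 -0.315 -0.15 0 0 0 0.088;0.33 -0.315 -0.15 0 0 0 0.088;0.33 -0.315 -0.15 0 0 0 0.088;0.33 -0.315 -0.15 0 0 0 0.088;0.33 -0.315 -0.15 0 0 0 0.088;0.33 -0.315 -0.15 0 0 0 0.088;0.33 -0.315 -0.15 0 0 0 0.088;0.33 -0.315 -0.15 0 0 0 0.088' && python3 - <<'E'
from h import *
import pickle
c=r.get_calibration("wrist");im=r.read_camera("wrist");cv2.imwrite("pics/w1.png",im[:,:,::-1]);pickle.dump(c,open("w1.pkl","wb"))
go([.40,.09,.37],down(.23))
E
```

```text
clock: 1.27
tool_pos: [0.381, -0.1769, 0.3887]
tcp_rot: [3.12, 0.367, -0.0]
wrist_force: [0.3, -1.4, 0.0]
grip_width: 0.088
grasp_force: 0.0
row [ 0.0806 -0.256   0.0181] [-0.0003  0.001   0.002 ] rows 6.449889459972441
```

View pics/w1.png

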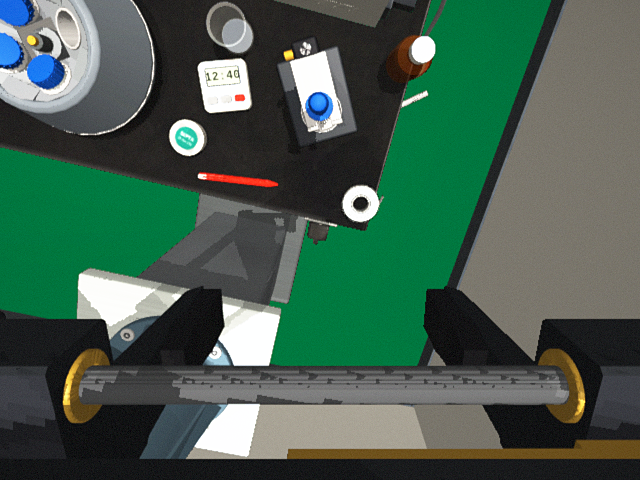

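Wrist view: handle top at about (319,101), collar about (320,119). Hanger foot edges run (278,63)→(302,146) and (332,47)→(356,132), so the fork opens down and right in the image. Next I'll look at the rotor.

```bash
python3 jog.py '0.08 -0.27 0.02 0 0 0 0.088;0.08 -0.27 0.02 0 0 0 0.088;0.08 -0.27 0.02 0 0 0 0.088;0.08 -0.27 0.02 0 0 0 0.088;0.08 -0.27 0.02 0 0 0 0.088;0.08 -0.27 0.02 0 0 0 0.088;0.08 -0.27 0.02 0 0 0 0.088;0.08 -0.27 0.02 0 0 0 0.088' && python3 - <<'E'
from h import *
import pickle
c=r.get_calibration("wrist");im=r.read_camera("wrist");pickle.dump(c,open("w2.pkl","wb"))
cv2.imwrite("pics/w2full.png",im[:,:,::-1])
print(proj("wrist",[[.484,.124,.1],[.463,.164,.11],[.463,.164,0]],c))
u,v=proj("wrist",[[.475,.145,.1]],c)[0].astype(int);u=max(u,130);v=max(v,100)
cv2.imwrite("pics/w2.png",cv2.resize(im[v-100:v+100,u-130:u+130,::-1],None,fx=3,fy=3,interpolation=cv2.INTER_CUBIC));print(u-130,v-100)
w=pickle.load(open("w1.pkl","rb"));p=[atz(ray("",q,w),.012) for q in[(278,63),(302,146),(332,47),(356,132)]]
print(p,[np.degrees(np.arctan2(*(p[i]-p[i+1])[1::-1])) for i in(0,2)],np.linalg.norm(p[0]-p[1]))
print(atz(ray("",(319,101),w),.243),atz(ray("",(320,118),w),.172))
a=ray("",(319,101),w);b=ray("scene",(402-.1,128));d=ray("side",(356,120.5));print(tri(a,b,d))
E
```

```text
clock: 1.98
tool_pos: [0.396, 0.1068, 0.3673]
tcp_rot: [-3.118, -0.368, 0.003]
wrist_force: [0.4, 0.5, 0.2]
grip_width: 0.0876
grasp_force: 0.0
[[327.6684 109.0824]
 [285.2887 120.1583]
 [293.6829 120.2467]]
176 12
[array([ 0.5125, -0.0858,  0.012 ]), array([ 0.4186, -0.138 ,  0.012 ]), array([ 0.5466, -0.1486,  0.012 ]), array([ 0.4536, -0.2049,  0.012 ])] [np.float64(29.090794018140556), np.float64(31.169609221390004)] 0.10745170718565966
[ 0.4698 -0.1524  0.243 ] [ 0.4588 -0.1552  0.172 ]
(array([ 0.4693, -0.1524,  0.2409]), [np.float64(0.0006531940316081035), np.float64(0.0004121784105953839), np.float64(0.0009274162245963778)])
```

View pics/w2.png

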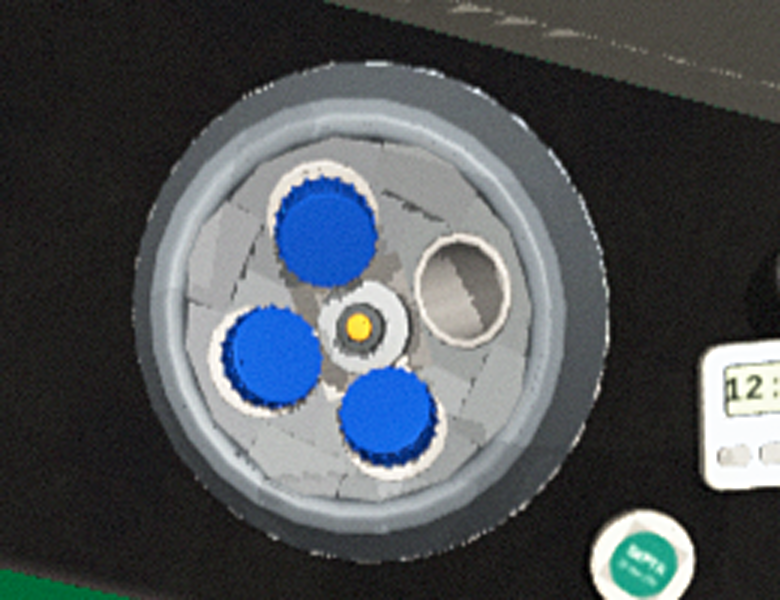

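The wrist crop shows the empty mouth's rim ellipse centred at (463,290). The three cap tops are at (327,232), (272,357) and (389,415), and the knob is at (358,326).

```bash
python3 - <<'E'
from h import *
import pickle
c=pickle.load(open("w2.pkl","rb"))
W=lambda X,Y:ray("",((X+.5)/3-.5+176,(Y+.5)/3-.5+12),c)
C=lambda X,Y:ray("scene",((X+.5)/4-.5+285,(Y+.5)/4-.5+220))
D=lambda X,Y:ray("side",((X+.5)/5-.5+300,(Y+.5)/5-.5+200))
m=tri(W(463,290),C(208,124),D(180,138));k=tri(W(358,326),C(215,170),D(211,184))
print("mouth",m,atz(W(463,290),.0975),"knob",k)
for z in(.112,.117,.121):
    A,B,E=[atz(W(*p),z)[:2] for p in[(327,232),(272,357),(389,415)]];M=atz(W(463,290),.0975)[:2]
    ax=(A+E)/2;d=A-E;print(z,ax,"az AE",np.degrees(np.arctan2(-d[0],d[1])) ,"az M-ax",np.degrees(np.arctan2(*(M-ax)[::-1])),"az ax-B",np.degrees(np.arctan2(*(ax-B)[::-1])),np.linalg.norm(d)/2,np.linalg.norm(ax-B),np.linalg.norm(M-ax))
# outer foot silhouette
print([atz(W(*p),0.005) for p in[(134,310),(608,310),(370,563)]])
# rim width check: left/right
print([atz(W(*p),.0975) for p in[(415,290),(511,290),(463,233),(463,348)]])
E
```

```text
mouth (array([0.4846, 0.1219, 0.0979]), [np.float64(0.0007778085569573085), np.float64(0.0011204854125711153), np.float64(0.001459316067276966)]) [0.4854 0.1218 0.0975] knob (array([0.4644, 0.1548, 0.1038]), [np.float64(0.0006788234654632278), np.float64(0.0005776056561755134), np.float64(0.0012298620192557554)])
0.112 [0.4654 0.1538] az AE -58.10317346861143 az M-ax -58.05712487698895 az ax-B -57.62341491557109 0.031462300004623946 0.03190107535234489 0.037787974494581
0.117 [0.4655 0.1535] az AE -58.103173468611416 az M-ax -57.86970512714708 az ax-B -57.623414915571125 0.031070655965552824 0.03150396941921645 0.037434801075901754
0.121 [0.4655 0.1532] az AE -58.103173468611416 az M-ax -57.7172050725902 az ax-B -57.62341491557104 0.03075734073429595 0.031186284672713647 0.037152555673142657
[array([0.4472, 0.2575, 0.005 ]), array([0.495 , 0.0584, 0.005 ]), array([0.3627, 0.1345, 0.005 ])]
[array([0.4814, 0.1382, 0.0975]), array([0.4893, 0.1054, 0.0975]), array([0.5035, 0.1262, 0.0975]), array([0.4664, 0.1171, 0.0975])]
```

```bash
python3 - <<'E'
from h import *
go([.4693,-.1520,.30],down(.524))
E
```

```text
row [0.0116 0.2665 0.0673] [-0.0009  0.0023 -0.2898] rows 6.597487020786187
```

```bash
python3 jog.py '0.0116 0.2665 0.0673 0 0.0023 -0.29 0.088;0.0116 0.2665 0.0673 0 0.0023 -0.29 0.088;0.0116 0.2665 0.0673 0 0.0023 -0.29 0.088;0.0116 0.2665 0.0673 0 0.0023 -0.29 0.088;0.0116 0.2665 0.0673 0 0.0023 -0.29 0.088;0.0116 0.2665 0.0673 0 0.0023 -0.29 0.088;0.0116 0.2665 0.0673 0 0.0023 -0.29 0.088;0.0116 0.2665 0.0673 0 0.0023 -0.29 0.088;0.0116 0.2665 0.0673 0 0.0023 -0.29 0.088' && python3 - <<'E'
from h import *
go([.4693,-.1520,.200],down(.524))
im=r.read_camera("wrist");cv2.imwrite("pics/w3.png",im[:,:,::-1])
E
```

```text
clock: 2.78
tool_pos: [0.4675, -0.1571, 0.2996]
tcp_rot: [-3.036, -0.798, 0.001]
wrist_force: [-1.2, 1.1, -0.1]
grip_width: 0.0882
grasp_force: 0.0
row [ 0.0041 -0.0033  0.0996] [-0.0029  0.0001 -0.0101] rows 2.392104429208262
```

View pics/w3.png

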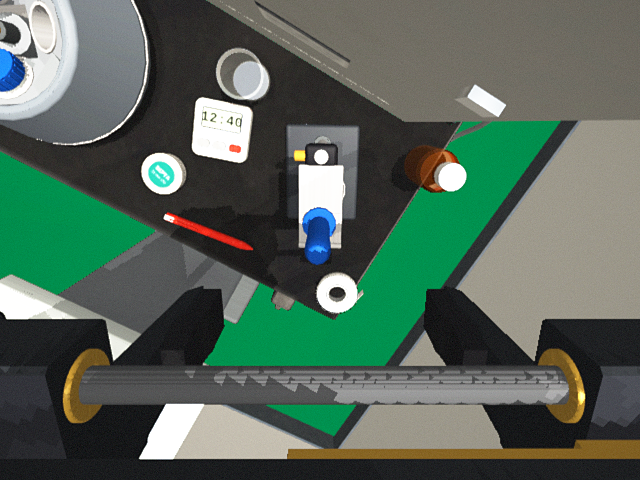

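The foot and fork edges run straight up the image, so the yaw matches the hanger. The handle top is at (317,255), centred between the fingers. Descend and grip.

```bash
python3 jog.py '0.003 -0.001 0.05 0 0 -0.005 0.088;0.003 -0.001 0.08 0 0 -0.005 0.088;0.003 -0.001 0.0996 0 0 -0.005 0.088;0.003 -0.001 0.0996 0 0 -0.005 0.088;0.003 -0.001 0.0996 0 0 -0.005 0.088;0.003 -0.001 0.0996 0 0 -0.005 0.088' && python3 - <<'E'
from h import *
go([.4693,-.1520,.200],down(.524))
c=r.get_calibration("wrist");print(proj("wrist",[[.4693,-.152,.243],[.4693,-.152,.17]]))
E
```

```text
clock: 3.33
tool_pos: [0.4723, -0.1512, 0.204]
tcp_rot: [3.032, 0.817, 0.007]
wrist_force: [1.0, -0.4, 0.7]
grip_width: 0.0879
grasp_force: 0.0
row [-0.003  -0.0008  0.004 ] [ 0.003  -0.0037  0.0023] rows 0.12121269784872848
[[320.9262 369.9842]
 [321.4804 282.289 ]]
```

```bash
python3 jog.py '-0.002 -0.001 0.002 0 0 0 0.088;-0.002 -0.001 0.002 0 0 0 0.04;-0.002 -0.001 0.002 0 0 0 0.005;-0.002 -0.001 0.002 0 0 0 0.005;-0.002 -0.001 0.002 0 0 0 0.005;-0.002 -0.001 0.002 0 0 0 0.005;-0.002 -0.001 0.002 0 0 0 0.005;-0.002 -0.001 0.002 0 0 0 0.005;-0.002 -0.001 0.002 0 0 0 0.005;-0.002 -0.001 0.002 0 0 0 0.005' 40
```

```text
clock: 4.17
tool_pos: [0.4692, -0.1509, 0.1997]
tcp_rot: [-3.033, -0.816, -0.003]
wrist_force: [0.3, -0.3, -0.8]
grip_width: 0.0303
grasp_force: 0.0
```

```bash
python3 jog.py '0 0 0 0 0 0 0.005;0 0 0 0 0 0 0.005;0 0 0 0 0 0 0.005;0 0 0 0 0 0 0.005;0 0 0 0 0 0 0.005;0 0 0 0 0 0 0.005' 40; python3 -c "
from h import *
s=r.sense();print(s['tool_pos'],s['tcp_rot'],s['grip_width'],s['grasp_force'])"
```

```text
clock: 4.67
tool_pos: [0.4692, -0.151, 0.1998]
tcp_rot: [-3.033, -0.816, -0.004]
wrist_force: [-0.1, -0.2, 0.1]
grip_width: 0.0143
grasp_force: 39.9
[ 0.4692 -0.151   0.1998] [-3.0334 -0.8163 -0.0035] 0.014289334795685808 39.898143857717514
```

Gripped. Now I'll lift it over the stop bars, draw it out, and raise it.

```bash
python3 jog.py '0 0 -0.01 0 0 0 0.005;0 0 -0.016 0 0 0 0.005;0 0 -0.016 0 0 0 0.005;0 0 -0.016 0 0 0 0.005;-0.02 0 -0.016 0 0 0 0.005;-0.045 0 -0.016 0 0 0 0.005;-0.07 0 -0.016 0 0 0 0.005;-0.08 0 -0.016 0 0 0 0.005;-0.08 0 -0.05 0 0 0 0.005;-0.08 0 -0.09 0 0 0 0.005;-0.08 0 -0.13 0 0 0 0.005;-0.08 0 -0.15 0 0 0 0.005;-0.08 0 -0.15 0 0 0 0.005;-0.08 0 -0.15 0 0 0 0.005' && python3 - <<'E'
from h import *
cv2.imwrite("pics/s4.png",r.read_camera("side")[60:300,260:460,::-1].repeat(2,0).repeat(2,1))
s=r.sense();R0=Ro.from_rotvec(s["tcp_rot"]);L=.170
az=np.radians(-57.9);u=np.array([-.5*np.cos(az),-.5*np.sin(az),.866]);M=np.array([.485,.1219,.0975]);F=M-.0755*u
z0=R0.apply([0,0,1]);ax=np.cross(z0,-u);ax/=np.linalg.norm(ax);Rt=Ro.from_rotvec(ax*np.arccos(z0@-u))*R0
print(F,Rt.as_rotvec(),Rt.as_matrix(),s["grip_width"],s["grasp_force"],s["tool_pos"])
for h in(.115,.09): go(F+(h+L)*u,Rt)
E
```

```text
clock: 5.83
tool_pos: [0.4003, -0.1915, 0.3504]
tcp_rot: [3.032, 0.816, 0.006]
wrist_force: [0.3, 1.4, -1.1]
grip_width: 0.0146
grasp_force: 39.9
[0.5051 0.0899 0.0321] [2.5431 0.6836 0.207 ] [[ 0.8627  0.4302  0.2657]
 [ 0.5053 -0.7518 -0.4236]
 [ 0.0175  0.4997 -0.866 ]] 0.01427315856060334 39.89582933485508 [ 0.3996 -0.1909  0.3488]
row [ 0.2271 -0.3324  0.0705] [-0.5237  0.0161  0.    ] rows 9.800819277638537
row [ 0.2275 -0.3199  0.0921] [-0.5237  0.0161  0.    ] rows 9.66904799263313
```

View pics/s4.png

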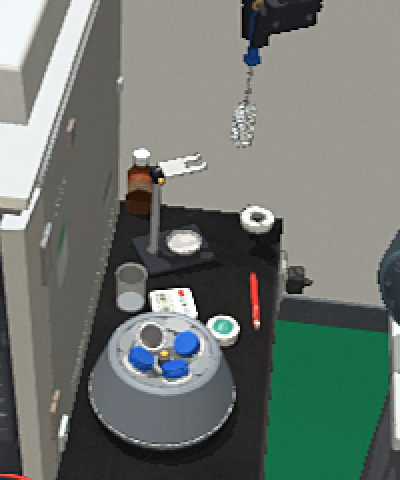

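The brush hangs straight in the gripper, clear of the hanger. Now go above the cavity mouth, tilted to the bore axis.

```bash
python3 jog.py '0.0 -0.15 0 0 0 0 0.005;0.0 -0.15 0 0 0 0 0.005;0.0 -0.15 0 0 0 0 0.005;0.22 -0.335 0.05 -0.524 0.016 0 0.005;0.22 -0.335 0.05 -0.524 0.016 0 0.005;0.227 -0.335 0.06 -0.524 0.016 0 0.005;0.227 -0.335 0.066 -0.524 0.016 0 0.005;0.227 -0.335 0.066 -0.524 0.016 0 0.005;0.227 -0.335 0.066 -0.524 0.016 0 0.005;0.227 -0.335 0.066 -0.524 0.016 0 0.005;0.227 -0.335 0.066 -0.524 0.016 0 0.005;0.227 -0.335 0.066 -0.524 0.016 0 0.005;0.227 -0.335 0.066 -0.524 0.016 0 0.005' && cat >> h.py <<'E'
az=np.radians(-57.9);u=np.array([-.5*np.cos(az),-.5*np.sin(az),.866]);M=np.array([.485,.1219,.0975]);F=M-.0755*u;L=.170
Rt=Ro.from_rotvec([2.5431,.6836,.207])
def tip():
    s=r.sense();R=Ro.from_rotvec(s["tcp_rot"]);z=R.apply([0,0,1]);t=s["tool_pos"]+L*z;d=t-F
    print("tip in cavity: h",d@u,"lateral",np.linalg.norm(d-(d@u)*u),"tilt err",np.degrees(np.arccos(min(1,-z@u))),"F",s["wrist_force"],s["grip_width"],s["clock"])
E
python3 - <<'E'
from h import *
tip();go(F+(.115+L)*u,Rt)
c=r.get_calibration("wrist");im=r.read_camera("wrist");cv2.imwrite("pics/w5.png",im[:,:,::-1])
print(proj("",[F+.115*u,M],c))
a=r.read_camera("scene");b=r.read_camera("side")
P=[F+.115*u,F+(.115+.07)*u,M];print(proj("scene",P),proj("side",P))
f=lambda im,x,y:cv2.resize(im[y:y+100,x:x+100],None,fx=4,fy=4,interpolation=cv2.INTER_CUBIC)
cv2.imwrite("pics/sd5.png",np.hstack([f(a,285,180),f(b,285,160)])[:,:,::-1])
E
```

```text
clock: 6.97
tool_pos: [0.427, 0.2168, 0.2777]
tcp_rot: [2.541, 0.693, 0.198]
wrist_force: [-0.9, -1.2, -0.5]
grip_width: 0.0145
grasp_force: 39.9
tip in cavity: h 0.1171785486570125 lateral 0.006443711482841087 tilt err 0.4723702689707783 F [-0.8586 -1.2407 -0.5375] 0.014531022316383512 6.9667
row [-0.0011  0.0062  0.0022] [-0.0012  0.0048  0.0087] rows 0.1607078464779508
[[330.396  214.8168]
 [329.7552 205.003 ]]
[[338.2509 245.9444]
 [341.0806 237.4188]
 [336.8168 250.2652]] [[338.6835 223.8426]
 [345.8192 216.7044]
 [334.9688 227.5586]]
```

View pics/sd5.png

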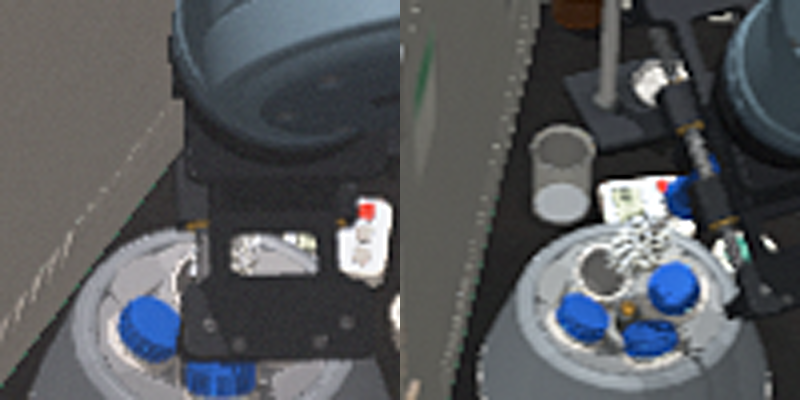

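Side crop: the bristle head is at about (640,248), just off the mouth at (605,272). That fits the 6 mm lateral error in the printout. I'll correct it and check once more.

```bash
python3 jog.py '-0.001 0.006 0.004 0 0.004 0.008 0.005;-0.001 0.006 0.004 0 0.004 0.008 0.005;-0.001 0.006 0.004 0 0.004 0.008 0.005;-0.001 0.006 0.004 0 0.004 0.008 0.005' && python3 - <<'E'
from h import *
tip();go(F+(.11+L)*u,Rt)
c=r.get_calibration("wrist");im=r.read_camera("wrist")
print(proj("",[F+.11*u,F+.18*u,M],c))
b=r.read_camera("side")
P=[F+.11*u,F+(.11+.07)*u,M];print(proj("side",P))
f=lambda im,x,y:cv2.resize(im[y:y+100,x:x+100],None,fx=4,fy=4,interpolation=cv2.INTER_CUBIC)
cv2.imwrite("pics/c6.png",np.hstack([cv2.resize(im[140:340,230:430],None,fx=2,fy=2,interpolation=cv2.INTER_CUBIC),f(b,285,160)])[:,:,::-1])
E
```

```text
clock: 7.45
tool_pos: [0.4309, 0.2046, 0.2844]
tcp_rot: [2.547, 0.672, 0.217]
wrist_force: [-0.9, 0.8, -1.0]
grip_width: 0.0149
grasp_force: 39.9
tip in cavity: h 0.11679990685026721 lateral 0.0081516221129106 tilt err 0.46642901339526893 F [-0.852   0.8276 -1.0312] 0.014912541036714373 7.45
row [ 0.0015 -0.008   0.0068] [ 0.001  -0.0046 -0.0107] rows 0.2534423993607728
[[313.9401 212.4275]
 [311.5739 234.9219]
 [314.7867 204.3795]]
[[338.2015 224.3248]
 [345.2842 217.2396]
 [334.9688 227.5586]]
```

```bash
python3 jog.py '0.001 -0.006 0.002 0 -0.004 -0.008 0.005;0.001 -0.006 0.002 0 -0.004 -0.008 0.005;0.001 -0.006 0.002 0 -0.004 -0.008 0.005;0.001 -0.006 0.002 0 -0.004 -0.008 0.005;0.001 -0.006 0.002 0 -0.004 -0.008 0.005;0.001 -0.006 0.002 0 -0.004 -0.008 0.005' && python3 - <<'E'
from h import *
r.read_camera("side");r.read_camera("side")
tip();go(F+(.11+L)*u,Rt)
c=r.get_calibration("wrist");im=r.read_camera("wrist")
print(proj("",[F+.11*u,F+.18*u,M],c))
b=r.read_camera("side")
P=[F+.11*u,F+(.11+.07)*u,M];print(proj("side",P))
f=lambda im,x,y:cv2.resize(im[y:y+100,x:x+100],None,fx=4,fy=4,interpolation=cv2.INTER_CUBIC)
cv2.imwrite("pics/c6.png",np.hstack([cv2.resize(im[140:340,230:430],None,fx=2,fy=2,interpolation=cv2.INTER_CUBIC),f(b,285,160)])[:,:,::-1])
E
```

```text
clock: 8.05
tool_pos: [0.4297, 0.2101, 0.2788]
tcp_rot: [2.542, 0.684, 0.207]
wrist_force: [0.0, 0.8, -0.2]
grip_width: 0.0142
grasp_force: 39.9
tip in cavity: h 0.11458511787900853 lateral 0.0007615585507569682 tilt err 0.38501246346587825 F [ 0.6417 -0.1954  0.1759] 0.01434084787849902 8.15
row [ 0.     -0.0006  0.0046] [ 0.001  -0.      0.0001] rows 0.11103440475029885
[[322.1873 213.7927]
 [321.9075 237.226 ]
 [322.2873 205.4214]]
[[338.2015 224.3248]
 [345.2842 217.2396]
 [334.9688 227.5586]]
```

View pics/c6.png

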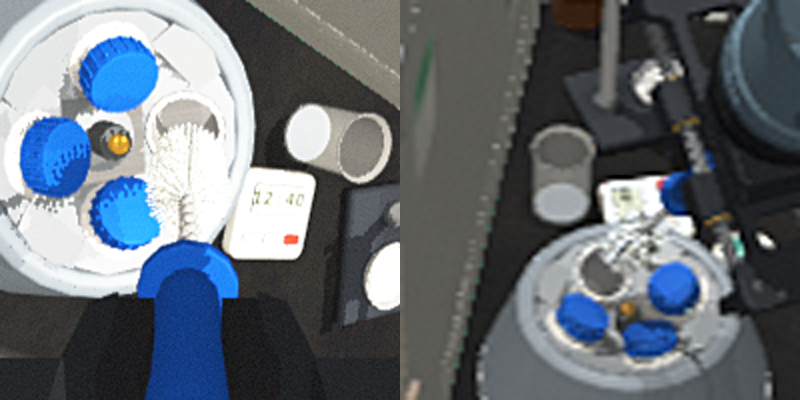

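Wrist crop: the head axis (column about 187) lines up with the mouth centre (about 187). The side crop agrees. Insert.

```bash
python3 jog.py '0 0 0.01 0 0 0 0.005;0 0 0.02 0 0 0 0.005;0 0 0.03 0 0 0 0.005;0 0 0.037 0 0 0 0.005;0 0 0.044 0 0 0 0.005;0 0 0.051 0 0 0 0.005;0 0 0.058 0 0 0 0.005;0 0 0.065 0 0 0 0.005;0 0 0.065 0 0 0 0.005;0 0 0.065 0 0 0 0.005' && python3 -c "
from h import *
tip();go(F+(.05+L)*u,Rt);print(r.sense()['torque'])"
```

```text
clock: 9.08
tool_pos: [0.4469, 0.1821, 0.2222]
tcp_rot: [2.542, 0.683, 0.206]
wrist_force: [-0.9, -0.9, -0.9]
grip_width: 0.0143
grasp_force: 39.9
tip in cavity: h 0.049153052035743425 lateral 0.0008937483684274776 tilt err 0.38668930406185636 F [-0.8822 -0.9491 -0.9247] 0.014290252105734013 9.0833
row [ 0.0002 -0.0007 -0.0008] [0.001  0.0008 0.    ] rows 0.026102724445965685
[0.2452 0.1774 0.0221]
```

```bash
python3 jog.py '0 -0.0007 0.007 0 0 0 0.005;0 -0.0007 0.014 0 0 0 0.005;0 -0.0007 0.021 0 0 0 0.005;0 -0.0007 0.028 0 0 0 0.005;0 -0.0007 0.034 0 0 0 0.005;0 -0.0007 0.038 0 0 0 0.005;0 -0.0007 0.041 0 0 0 0.005;0 -0.0007 0.041 0 0 0 0.005;0 -0.0007 0.041 0 0 0 0.005' && python3 -c "
from h import *
tip();print(r.sense()['torque'])"
```

```text
clock: 9.83
tool_pos: [0.4576, 0.1654, 0.1867]
tcp_rot: [2.542, 0.683, 0.207]
wrist_force: [-0.3, -0.3, -2.2]
grip_width: 0.0145
grasp_force: 39.9
tip in cavity: h 0.008433939976517622 lateral 0.00026376031317330487 tilt err 0.3849476181249505 F [-0.314  -0.3096 -2.2244] 0.014529721639538749 9.8333
[ 0.2473  0.1395 -0.0154]
```

```bash
python3 jog.py '0 0 0.001 0 0 0 0.005;0 0 0.002 0 0 0 0.005;0 0 0.003 0 0 0 0.005;0 0 0.003 0 0 0 0.005;0 0 0.003 0 0 0 0.005' && python3 jog.py '0 0 0.001 0 0 0 0.005;0 0 0.002 0 0 0 0.005;0 0 0.002 0 0 0 0.005;0 0 0.002 0 0 0 0.005' && python3 -c "
from h import *
tip()"
```

```text
clock: 10.25
tool_pos: [0.4584, 0.1643, 0.1842]
tcp_rot: [2.542, 0.683, 0.207]
wrist_force: [-0.8, -0.6, -1.3]
grip_width: 0.0146
grasp_force: 39.9
clock: 10.58
tool_pos: [0.4589, 0.1634, 0.1824]
tcp_rot: [2.542, 0.683, 0.207]
wrist_force: [0.7, -0.6, -0.8]
grip_width: 0.0145
grasp_force: 39.9
tip in cavity: h 0.0034934053082838145 lateral 0.00021865088575200766 tilt err 0.38479703842343577 F [ 0.7003 -0.6419 -0.7976] 0.014478248773174811 10.5833
```

```bash
for i in 1 2; do python3 jog.py '0 0 0.0005 0 0 0 0.005;0 0 0.001 0 0 0 0.005;0 0 0.001 0 0 0 0.005;0 0 0.001 0 0 0 0.005' | grep -E 'force|pos'; done; python3 -c "
from h import *
tip()"
```

```text
tool_pos: [0.4592, 0.163, 0.1816]
wrist_force: [0.2, -0.3, -0.6]
grasp_force: 39.9
tool_pos: [0.4594, 0.1625, 0.1807]
wrist_force: [0.2, 0.4, -0.7]
grasp_force: 39.9
tip in cavity: h 0.0015384235756198937 lateral 0.00020178055161078755 tilt err 0.3845848030843937 F [ 0.2478  0.3911 -0.6905] 0.014340121671771611 11.25
```

```bash
for i in 1 2; do python3 jog.py '0 0 0.0005 0 0 0 0.005;0 0 0.001 0 0 0 0.005;0 0 0.001 0 0 0 0.005;0 0 0.001 0 0 0 0.005' | grep -E 'force|pos'; done; python3 -c "
from h import *
tip()"
```

```text
tool_pos: [0.4597, 0.1621, 0.1798]
wrist_force: [-0.2, -0.1, -0.7]
grasp_force: 39.9
tool_pos: [0.4601, 0.1618, 0.1791]
wrist_force: [-1.0, 0.2, 0.4]
grasp_force: 39.9
tip in cavity: h -0.0003036315802596716 lateral 0.00028611648247224916 tilt err 0.3849252459420854 F [-0.9855  0.1674  0.3933] 0.01460914644206748 11.9167
```

```bash
for i in 1 2; do python3 jog.py '0 0 0.0005 0 0 0 0.005;0 0 0.001 0 0 0 0.005;0 0 0.001 0 0 0 0.005;0 0 0.001 0 0 0 0.005' | grep -E 'wrist|pos'; done; python3 -c "
from h import *
tip()"
```

```text
tool_pos: [0.4607, 0.1618, 0.1789]
wrist_force: [-2.8, 3.2, 5.2]
tool_pos: [0.4615, 0.1619, 0.1789]
wrist_force: [-5.0, 5.2, 8.4]
tip in cavity: h -0.0008178674488235286 lateral 0.001991137068798782 tilt err 0.4275555205372276 F [-5.0038  5.2032  8.393 ] 0.014740782628197798 12.5833
```

Floor contact felt (about 11 N, at the expected depth). Now strokes two and three.

```bash
python3 jog.py '0 0 -0.01 0 0 0 0.005;0 0 -0.022 0 0 0 0.005;0 0 -0.034 0 0 0 0.005;0 0 -0.046 0 0 0 0.005;0 0 -0.058 0 0 0 0.005;0 0 -0.058 0 0 0 0.005;0 0 -0.058 0 0 0 0.005;0 0 -0.058 0 0 0 0.005' && python3 -c "
from h import *
tip();go(F+(.056+L)*u,Rt)" && python3 jog.py '0 0 0.01 0 0 0 0.005;0 0 0.02 0 0 0 0.005;0 0 0.03 0 0 0 0.005;0 0 0.04 0 0 0 0.005;0 0 0.047 0 0 0 0.005;0 0 0.051 0 0 0 0.005;0 0 0.0535 0 0 0 0.005;0 0 0.0535 0 0 0 0.005;0 0 0.0535 0 0 0 0.005;0 0 0.0535 0 0 0 0.005' && python3 -c "
from h import *
tip()"
```

```text
clock: 13.25
tool_pos: [0.4448, 0.1852, 0.2268]
tcp_rot: [2.542, 0.684, 0.206]
wrist_force: [0.4, -0.4, -1.3]
grip_width: 0.0147
grasp_force: 39.9
tip in cavity: h 0.055010340709033045 lateral 0.0005939585775438238 tilt err 0.3868405893646593 F [ 0.3624 -0.3668 -1.3441] 0.014710595941399328 13.25
row [ 0.0005  0.0003 -0.001 ] [0.001  0.0008 0.0005] rows 0.026721519784114824
clock: 14.08
tool_pos: [0.4596, 0.163, 0.1816]
tcp_rot: [2.542, 0.683, 0.209]
wrist_force: [-0.6, 0.1, -1.4]
grip_width: 0.0144
grasp_force: 39.9
tip in cavity: h 0.002489486123882817 lateral 0.0006032360701799228 tilt err 0.3890203843278373 F [-0.5982  0.0709 -1.3677] 0.014368458022508548 14.0833
```

```bash
python3 jog.py '0 0 -0.01 0 0 0 0.005;0 0 -0.022 0 0 0 0.005;0 0 -0.034 0 0 0 0.005;0 0 -0.046 0 0 0 0.005;0 0 -0.054 0 0 0 0.005;0 0 -0.054 0 0 0 0.005;0 0 -0.054 0 0 0 0.005;0 0 -0.054 0 0 0 0.005' && python3 -c "
from h import *
tip()" && python3 jog.py '0 0 0.01 0 0 0 0.005;0 0 0.02 0 0 0 0.005;0 0 0.03 0 0 0 0.005;0 0 0.04 0 0 0 0.005;0 0 0.047 0 0 0 0.005;0 0 0.051 0 0 0 0.005;0 0 0.054 0 0 0 0.005;0 0 0.055 0 0 0 0.005;0 0 0.055 0 0 0 0.005;0 0 0.055 0 0 0 0.005' && python3 -c "
from h import *
tip()
r.read_camera('side')
go(F+(.115+L)*u,Rt)
"
```

```text
clock: 14.75
tool_pos: [0.4447, 0.1856, 0.2276]
tcp_rot: [2.542, 0.684, 0.207]
wrist_force: [-0.2, -0.5, -1.1]
grip_width: 0.0142
grasp_force: 39.9
tip in cavity: h 0.055831895726583404 lateral 0.00033443587380235085 tilt err 0.38424280127200733 F [-0.1569 -0.5072 -1.1287] 0.01415800546604718 14.75
clock: 15.58
tool_pos: [0.4598, 0.1625, 0.1806]
tcp_rot: [2.542, 0.683, 0.208]
wrist_force: [-1.1, -0.2, -1.2]
grip_width: 0.0145
grasp_force: 39.9
tip in cavity: h 0.0013977807542763958 lateral 0.0005055833502478649 tilt err 0.3873790532311968 F [-1.1441 -0.2213 -1.1572] 0.01448683224362574 15.5833
row [-0.0002 -0.     -0.1135] [ 0.0011 -0.0009 -0.0002] rows 2.7215925543996096
```

```bash
python3 jog.py '0 0 -0.02 0 0 0 0.005;0 0 -0.04 0 0 0 0.005;0 0 -0.06 0 0 0 0.005;0 0 -0.08 0 0 0 0.005;0 0 -0.1 0 0 0 0.005;0 0 -0.125 0 0 0 0.005;0 0 -0.125 0 0 0 0.005;0 0 -0.125 0 0 0 0.005;0 0 -0.125 0 0 0 0.005' && python3 - <<'E'
from h import *
tip();R=down(.524)
go([.40,-.05,.35],R);go([.40,-.191,.35],R)
E
```

```text
clock: 16.38
tool_pos: [0.4261, 0.2151, 0.2876]
tcp_rot: [2.542, 0.684, 0.206]
wrist_force: [-0.2, -1.1, -0.6]
grip_width: 0.0142
grasp_force: 39.9
tip in cavity: h 0.12526328319052538 lateral 0.0005646232744900771 tilt err 0.3849801876849249 F [-0.1586 -1.1257 -0.5921] 0.014203361848015324 16.3833
row [-0.1555  0.2191  0.0516] [ 0.5243 -0.018   0.0017] rows 6.561595572500996
row [-0.2268  0.325   0.1115] [ 0.5243 -0.018   0.0017] rows 9.873401266778052
```

```bash
python3 jog.py '-0.1555 0.2191 0.0516 0.524 -0.018 0 0.005;-0.1555 0.2191 0.0516 0.524 -0.018 0 0.005;-0.1555 0.2191 0.0516 0.524 -0.018 0 0.005;-0.1555 0.2191 0.0516 0.524 -0.018 0 0.005;-0.1555 0.2191 0.0516 0.524 -0.018 0 0.005;-0.1555 0.2191 0.0516 0.524 -0.018 0 0.005;-0.2268 0.325 0.1115 0.524 -0.018 0 0.005;-0.2268 0.325 0.1115 0.524 -0.018 0 0.005;-0.2268 0.325 0.1115 0.524 -0.018 0 0.005;-0.2268 0.325 0.1115 0.524 -0.018 0 0.005;-0.2268 0.325 0.1115 0.524 -0.018 0 0.005;-0.2268 0.325 0.1115 0.524 -0.018 0 0.005;-0.2268 0.325 0.1115 0.524 -0.018 0 0.005;-0.2268 0.325 0.1115 0.524 -0.018 0 0.005;-0.2268 0.325 0.1115 0.524 -0.018 0 0.005' && python3 - <<'E'
from h import *
R=Ro.from_rotvec([-3.0334,-.8163,-.0035])
x=np.array([.4692,-.151,.1998])
go(x+[0,0,.016]-.08*np.array([.866,.5,0]),R)
go(x+[0,0,.016],R)
# where is the brush: handle/collar in side and scene, compared with model
s=r.sense();z=Ro.from_rotvec(s["tcp_rot"]).apply([0,0,1]);t=s["tool_pos"]+L*z
for n in("side","scene"):
    im=r.read_camera(n);p=proj(n,[t,t-.07*z,t-.14*z]);print(n,p)
    u0,v0=(p.min(0)-25).astype(int);u1,v1=(p.max(0)+25).astype(int);h=im[v0:v1,u0:u1].astype(int)
    m=(h[...,2]>90)&(h[...,2]-h[...,0]>70);ys,xs=np.nonzero(m);print("blue centroid bottom 8 rows",[(y+v0,xs[ys==y].min()+u0,xs[ys==y].max()+u0) for y in sorted(set(ys))[-8:]])
E
```

```text
clock: 17.63
tool_pos: [0.3999, -0.1897, 0.3499]
tcp_rot: [-3.033, -0.817, 0.0]
wrist_force: [-0.3, 0.2, -0.4]
grip_width: 0.0145
grasp_force: 39.9
row [-0.0006  0.0013  0.1341] [-0.0013  0.0021  0.0005] rows 3.2170618676190252
row [0.0794 0.0015 0.1342] [-0.0013  0.0021  0.0005] rows 3.7378714840533065
side [[379.6052 132.9103]
 [382.1545 112.5196]
 [384.8975  90.5795]]
blue centroid bottom 8 rows [(np.int64(85), np.int64(385), np.int64(388)), (np.int64(86), np.int64(385), np.int64(388)), (np.int64(87), np.int64(384), np.int64(388)), (np.int64(88), np.int64(383), np.int64(388)), (np.int64(89), np.int64(382), np.int64(389)), (np.int64(90), np.int64(382), np.int64(389)), (np.int64(91), np.int64(383), np.int64(389)), (np.int64(92), np.int64(384), np.int64(388))]
scene [[433.0915 151.0306]
 [438.6031 124.6887]
 [444.651   95.7835]]
blue centroid bottom 8 rows [(np.int64(90), np.int64(446), np.int64(446)), (np.int64(91), np.int64(447), np.int64(447)), (np.int64(92), np.int64(441), np.int64(441)), (np.int64(93), np.int64(440), np.int64(441)), (np.int64(94), np.int64(440), np.int64(441)), (np.int64(95), np.int64(442), np.int64(450)), (np.int64(96), np.int64(442), np.int64(449)), (np.int64(97), np.int64(443), np.int64(448))]
```

The collar is where the model predicts in both views, so the brush has not slipped. Lower it in front of the fork.

```bash
python3 jog.py '-0.0006 0.0013 0.035 -0.001 0.002 0 0.005;-0.0006 0.0013 0.07 -0.001 0.002 0 0.005;-0.0006 0.0013 0.1 -0.001 0.002 0 0.005;-0.0006 0.0013 0.12 -0.001 0.002 0 0.005;-0.0006 0.0013 0.134 -0.001 0.002 0 0.005;-0.0006 0.0013 0.134 -0.001 0.002 0 0.005;-0.0006 0.0013 0.134 -0.001 0.002 0 0.005;-0.0006 0.0013 0.134 -0.001 0.002 0 0.005' && python3 - <<'E'
from h import *
R=Ro.from_rotvec([-3.0334,-.8163,-.0035]);x=np.array([.4692,-.151,.1998])
go(x+[0,0,.014],R);go(x,R)
E
```

```text
clock: 18.4
tool_pos: [0.401, -0.1922, 0.2179]
tcp_rot: [3.031, 0.817, 0.006]
wrist_force: [0.7, -0.2, -0.3]
grip_width: 0.0142
grasp_force: 39.9
row [ 0.0797 -0.0014  0.0044] [ 0.0028 -0.0008  0.0005] rows 1.9134931035129885
row [ 0.0796 -0.0014  0.0184] [ 0.0028 -0.0008  0.0005] rows 1.9598347683777952
```

```bash
python3 jog.py '0.015 -0.001 0.002 0.001 0 0 0.005;0.03 -0.001 0.002 0.001 0 0 0.005;0.045 -0.001 0.002 0.001 0 0 0.005;0.06 -0.001 0.002 0.001 0 0 0.005;0.072 -0.001 0.002 0.001 0 0 0.005;0.0797 -0.001 0.002 0.001 0 0 0.005;0.0797 -0.001 0.002 0.001 0 0 0.005;0.0797 -0.001 0.002 0.001 0 0 0.005;0.0797 -0.001 0.002 0.001 0 0 0.005;0.0797 -0.001 0.002 0.001 0 0 0.005' && python3 - <<'E'
from h import *
R=Ro.from_rotvec([-3.0334,-.8163,-.0035]);x=np.array([.4692,-.151,.1998])
go(x,R)
E
```

```text
clock: 19.23
tool_pos: [0.4683, -0.1517, 0.2149]
tcp_rot: [-3.034, -0.815, -0.003]
wrist_force: [-0.1, 0.1, -1.1]
grip_width: 0.0147
grasp_force: 39.9
row [ 0.0011 -0.0001  0.0151] [-0.      0.0001 -0.001 ] rows 0.3630664961061882
```

```bash
python3 jog.py '0.001 0 0.004 0 0 0 0.005;0.001 0 0.008 0 0 0 0.005;0.001 0 0.011 0 0 0 0.005;0.001 0 0.013 0 0 0 0.005;0.001 0 0.0145 0 0 0 0.005;0.001 0 0.0145 0 0 0 0.005;0.001 0 0.0145 0 0 0 0.005;0.001 0 0.0145 0 0 0 0.005' && python3 - <<'E'
from h import *
R=Ro.from_rotvec([-3.0334,-.8163,-.0035]);x=np.array([.4692,-.151,.1998])
go(x,R)
E
```

```text
clock: 19.9
tool_pos: [0.4697, -0.1509, 0.2005]
tcp_rot: [-3.034, -0.816, -0.004]
wrist_force: [0.1, 0.0, -1.1]
grip_width: 0.0146
grasp_force: 39.9
row [-0.0005 -0.0001  0.0007] [ 0.0002 -0.0002 -0.0005] rows 0.019886757897332828
```

```bash
python3 jog.py '0 0 0.001 0 0 0 0.005;0 0 0.001 0 0 0 0.005;0 0 0.001 0 0 0 0.005' && python3 jog.py '0 0 0 0 0 0 0.018;0 0 0 0 0 0 0.022;0 0 0 0 0 0 0.03;0 0 0 0 0 0 0.05;0 0 0 0 0 0 0.088;0 0 0 0 0 0 0.088;0 0 0 0 0 0 0.088;0 0 0 0 0 0 0.088;0 0 0 0 0 0 0.088;0 0 0 0 0 0 0.088' 
```

```text
clock: 20.15
tool_pos: [0.4698, -0.151, 0.1997]
tcp_rot: [3.034, 0.816, 0.004]
wrist_force: [-1.0, -0.5, 2.4]
grip_width: 0.0145
grasp_force: 39.9
clock: 20.98
tool_pos: [0.4696, -0.1509, 0.1994]
tcp_rot: [-3.034, -0.816, -0.004]
wrist_force: [-0.9, -0.4, -0.0]
grip_width: 0.0731
grasp_force: 0.0
```

Light contact with the fork, then released. Go up, away from the hanger, and compare the brush with the first pictures.

```bash
python3 jog.py '0 0 -0.02 0 0 0 0.088;0 0 -0.05 0 0 0 0.088;0 0 -0.09 0 0 0 0.088;0 0 -0.13 0 0 0 0.088;-0.04 0 -0.15 0 0 0 0.088;-0.08 0 -0.15 0 0 0 0.088;-0.12 0.02 -0.15 0 0 0 0.088;-0.15 0.06 -0.15 0 0 0 0.088;-0.15 0.1 -0.15 0 0 0 0.088;-0.15 0.14 -0.15 0 0 0 0.088;-0.15 0.14 -0.15 0 0 0 0.088;-0.15 0.14 -0.15 0 0 0 0.088;-0.15 0.14 -0.15 0 0 0 0.088' && python3 - <<'E'
from h import *
for n,(x,y,w,h) in{"scene":(385,122,30,45),"side":(343,115,30,38)}.items():
    im=r.read_camera(n)[y:y+h,x:x+w].astype(int);o=cv2.imread(f"pics/{n}0.png")[y:y+h,x:x+w,::-1].astype(int)
    for k,a in(("now",im),("start",o)):
        m=(a[...,2]>90)&(a[...,2]-a[...,0]>60);ys,xs=np.nonzero(m);print(n,k,len(ys),xs.mean()+x,ys.mean()+y,"top",xs[ys<ys.min()+5].mean()+x,ys.min()+y,"bottom",xs[ys>ys.max()-4].mean()+x,ys.max()+y)
for n in("scene","side"):
    d=np.abs(r.read_camera(n).astype(int)-cv2.imread(f"pics/{n}0.png")[:,:,::-1]).max(2)>60
    k=cv2.connectedComponentsWithStats(d.astype(np.uint8))[2];print(n,[list(q) for q in k[1:] if q[4]>12])
E
```

```text
clock: 22.07
tool_pos: [0.4095, -0.3468, 0.3484]
tcp_rot: [-3.032, -0.815, -0.003]
wrist_force: [-0.1, -0.4, 0.1]
grip_width: 0.088
grasp_force: 0.0
scene now 187 399.39572192513367 142.94652406417111 top 401.4074074074074 127 bottom 398.3666666666667 157
scene start 176 399.64772727272725 143.0340909090909 top 401.65384615384613 127 bottom 398.3142857142857 156
side now 109 355.1559633027523 132.52293577981652 top 355.90909090909093 120 bottom 354.6296296296296 143
side start 112 355.23214285714283 132.41964285714286 top 356.0 120 bottom 354.53846153846155 143
scene [[np.int32(449), np.int32(0), np.int32(56), np.int32(63), np.int32(2000)], [np.int32(457), np.int32(0), np.int32(126), np.int32(340), np.int32(7646)], [np.int32(538), np.int32(0), np.int32(102), np.int32(202), np.int32(7709)], [np.int32(622), np.int32(19), np.int32(13), np.int32(5), np.int32(49)], [np.int32(527), np.int32(51), np.int32(16), np.int32(12), np.int32(118)], [np.int32(508), np.int32(109), np.int32(14), np.int32(11), np.int32(97)], [np.int32(593), np.int32(165), np.int32(27), np.int32(15), np.int32(170)], [np.
[... 772 characters left out ...]
int32(10), np.int32(8), np.int32(50)], [np.int32(537), np.int32(115), np.int32(8), np.int32(5), np.int32(15)], [np.int32(575), np.int32(119), np.int32(22), np.int32(14), np.int32(109)], [np.int32(482), np.int32(127), np.int32(5), np.int32(10), np.int32(24)], [np.int32(534), np.int32(132), np.int32(20), np.int32(12), np.int32(85)], [np.int32(567), np.int32(134), np.int32(38), np.int32(49), np.int32(613)], [np.int32(504), np.int32(161), np.int32(7), np.int32(6), np.int32(19)], [np.int32(510), np.int32(263), np.int32(19), np.int32(5), np.int32(41)], [np.int32(457), np.int32(264), np.int32(37), np.int32(16), np.int32(320)], [np.int32(570), np.int32(277), np.int32(4), np.int32(16), np.int32(16)]]
```

The brush hangs within half a pixel of where it started, and only the arm differs from the first pictures. Hand in.

```bash
python3 -c "
from h import *
print(r.close_job())"
```

```text
the job is handed in; nothing more can be done
None
```

I scrubbed the cavity with three full strokes and hung the brush back in its fork, upright and released. Nothing else on the bench shows as moved in the pictures, and I handed the job in after about 22 s; the interface returned no verdict.

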